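# Dose two bushes from the rocker-gate feeder

### The arm

A 6-joint arm with a two-finger parallel gripper is mounted at the origin on a cart in front of the work surface, level with it; the furniture and walls round the work are solid. World frame = base frame: x ahead of the robot, y to its left, z up, the work surface at z = 0. Lengths are in m, angles in rad, forces in N, time in s.
With the tool pointing down it reaches from about 0.325 to 1 m from the base axis. Payload 5.1 kg.
Tool frame: the origin (TCP) lies at the very end of the fingers, on their centre line; the grasp point (between the pads) lies 19 mm behind it; z points along the fingers, x is the direction in which the jaws open and shut, and the axes are right-handed (so a half turn about z gives the same grasp; the last joint's range is limited). The gripper opens to 85 mm and grips with 20 to 120 N. Pads are 22 mm wide; open, the fingers measure 114 mm over their backs; the gripper's body (76 mm by 85 mm) begins 54 mm behind the grasp point. The pads swing forward as they close: fully open they stand 13 mm farther back than shut.
Start: joints at [1.104, 0.124, 1.65, -0, 1.367, -0.083], TCP at [0.243, 0.603, 0.231] pointing down, gripper open.
Joint ranges: [-2.61, 2.61], [-1.02, 2.33], [0.03, 2.71], [-1.35, 4.49], [0.32, 2.68], [-2.91, 2.91]. Speed limits (rad/s): [2.57, 2.57, 3.14, 3.14, 3.14, 3.14].

### API

Orientations are given as a 3x3 rotation matrix whose columns are the frame's x, y, z axes.
In Python, from workcell import env, claw, status, imaging gives the robot as it stands. Calls block until the motion is done:
- env.move_ptp(position, orientation): joint-space move of the TCP to a pose.
- env.move_straight(position, rotation=None, velocity=0.15, until_force=None): straight line of the TCP; rotation=None keeps the orientation; velocity is the mean speed in m/s. With until_force (N) it stops when the force on the tool has changed by that much, and returns True; else False.
- env.movej(angles): joint-space move.
- claw.command_gripper(opening, grasp_force=None): finger opening in m; grasp_force is the grip in N (None keeps the last); returns when the fingers have stopped.
- env.hold(seconds).
- env.ik(position, orientation): joint angles nearest the present ones, or None.
- status.get_obs(): the state.
- imaging.grab_frame(name): name is "scene" or "top"; returns (picture, depth): 384x512x3 uint8, blue, green, red; 384x512 float32, m along the optical axis (not along the pixel's ray), 0 where there is no reading.
- imaging.camera_params(name): a dict with "fovy" (degrees; the focal length in pixels is half the picture's height over the tangent of half this angle, whatever the lens; pixels are square), "cx", "cy" (the principal point, pixels), "cam_to_world" (4x4, takes a point from camera to world coordinates). Camera axes: x right, y down, z forward; pixel columns grow to the right and rows downward; lengths in m; the calibration is good to about 2 mm. A picture is of the moment at which its call begins. camera_params takes no time and is no camera call.
A pose or a line that the arm cannot do raises env.PlanningError and nothing moves.
- env.hand_in(): hands the job in, once; it reports no verdict.
The state is a dict: "clock": time; "joint_positions": joint angles; "joint_vel": joint speeds; "joint_torque": joint torques, N m; "ee_pos": TCP position; "orientation": TCP orientation; "force": force on the tool from outside, world axes, zero at the start; "torque": the same for the moment, N m; "opening": finger opening in m.
Only numpy, scipy, OpenCV 4.12 (cv2) and the standard library are available. Lean on these libraries where they do the work, as an engineer would, in place of code of your own. Each camera call takes 0.05 s, during which the arm holds its last target. There are 200 camera calls.

### The job

Get two bronze bushes out of the bench feeder, using only the fingertips and grasping nothing. First push the blue tray along its lane until it stops against the legs under the chute mouth; then press the red paddle fully down once for each bush, letting it come all the way up after each press, so that two bushes lie in the docked tray and the other two wait behind the closed gate. Do not lift the tray, do not touch the bushes, and leave the bearing cup, screwdriver and bolt beside the feeder where they are.

Things in the scene. Friction and masses are not known exactly. Their poses are not given: they have to be found in the camera images.
- feeder: Fixed bush feeder. Origin: on the bench under the chute mouth; z up, +y level along the chute to its high end, -x (robot side) carries the red paddle. Base plate 8 mm thick, x -55..55, y -235..195 mm, with a tongue to x -134 at y 13..93. Open chute 49 mm wide, centred on x 0, walls 20 mm above its floor; it falls 12 degrees toward -y from y 174, where it is 123 mm high, to its mouth at y 0.
- tray_stop (a point): middle of the end of the tray lane, on the base plate (feeder x 0, y 6.5, z 8 mm): two legs there stop the tray's inner end wall. The lane runs from here along the feeder's -y to y -235, between guide strips 8 mm high, 89 mm apart.
- lever (a joint): rocking lever, rad: 0 = paddle up, gate closed (sprung back to this), 0.45 = paddle fully down. Pivot parallel to feeder y at x -66, z 88 mm; bearing cheeks y 20..86, to z 101. Paddle down lifts the green gate, freeing the first bush (from about 0.37 rad), and raises a bent rod that holds back the rest. Letting it up closes the gate and lets the next bush roll to it.
- paddle (a point): centre of the top of the red paddle with black tread (36 mm along feeder x, 34 along y), at feeder x -145, y 53, z 110 mm at rest. At rest it rises 0.2 rad toward the robot; pressed, the point goes down 37 mm on its arc, within 5 mm of the same x, and the paddle slopes 0.25 rad the other way. It needs about 2 N to start, 5 N at the stop.
- gate (a point): middle of the lower edge of the green gate blade (18 mm wide, 4 mm thick) over the chute; about 9 mm above the chute floor when closed, rises about 30 mm when the paddle is fully down; the lever arm above it stands 106 mm high, 138 mm when open.
- chute_mouth (a point): centre of the chute floor's lower edge, 56 mm above the bench, where the bushes drop out toward the feeder's -y, into the tray if that is home.
- tray: loose blue open tray, 84 (x) x 120 (y) x 34 mm high, walls 3 mm, about 0.5 kg, standing in the lane on the base plate. Origin: centre of its underside (8 mm above the bench); axes nearly those of the feeder. It starts 40 to 85 mm out along the feeder's -y; home (stopped by the legs) its origin is at y -54 in the feeder frame. Push it toward the feeder's +y at the middle of its outer (-y) end wall.
- bush_1: oiled, slippery bronze bush, brass-yellow, a hollow cylinder 30 mm in diameter and 40 mm long, lying across the chute, number 1 counted from the gate. Origin at its centre. Its own axis is x, it rolls about it.
- bush_2: oiled, slippery bronze bush, brass-yellow, a hollow cylinder 30 mm in diameter and 40 mm long, lying across the chute, number 2 counted from the gate. Origin at its centre. Its own axis is x, it rolls about it.
- bush_3: oiled, slippery bronze bush, brass-yellow, a hollow cylinder 30 mm in diameter and 40 mm long, lying across the chute, number 3 counted from the gate. Origin at its centre. Its own axis is x, it rolls about it.
- bush_4: oiled, slippery bronze bush, brass-yellow, a hollow cylinder 30 mm in diameter and 40 mm long, lying across the chute, number 4 counted from the gate. Origin at its centre. Its own axis is x, it rolls about it.
- cup_b: bystander: light metal bearing cup, 63 mm in diameter, 30 mm high, on the bench; origin at the centre of its underside
- screwdriver_b: bystander: yellow and black screwdriver lying on the bench, 192 mm long along its y, 28 mm high; origin under its middle
- bolt_2: bystander: hex bolt 41 mm high standing on its head, 14 mm wide; origin at the centre of its underside
Not all that is in view belongs to the job. What is shaped like the tray but purple is not meant.

How it is judged:
By the outcome, as a careful person would: the job done as asked, in the order asked, and still so for the second after the job is handed in, with the robot touching nothing.
It also fails if it takes over 51 s, if anything falls off the work surface, if the arm or the gripper's body presses on something with over 40 N, if the wrist force passes 120 N, or if a joint passes its speed limit or range.

## Working session

There is one attempt and no reset: what is moved stays moved. The work goes in short steps, each a Python script; the robot and the scene stay as the last script left them, time stands still between calls to the robot, and variables do not carry over. Pictures are saved under pics/ and viewed, about 8 in all and at most 12, crops included, and the job is handed in when it is done.

```bash
mkdir -p pics; cat > h.py <<'E'
import numpy as np, cv2
from workcell import env, claw, status, imaging
def snap(n,tag):
    p,d=imaging.grab_frame(n); cv2.imwrite(f'pics/{tag}.png',p); np.save(f'pics/{tag}.npy',d); return p,d
def world(n,d,u,v,r=1):
    c=imaging.camera_params(n); f=192/np.tan(np.radians(c['fovy'])/2)
    w=d[v-r:v+r+1,u-r:u+r+1]; z=np.median(w[w>0])
    return (c['cam_to_world']@np.array([(u-c['cx'])/f*z,(v-c['cy'])/f*z,z,1]))[:3]
E
python3 - <<'E'
from h import *
for n in('top','scene'):
    snap(n,n+'0'); c=imaging.camera_params(n); print(n,c['fovy'],c['cx'],c['cy'],np.round(c['cam_to_world'],3).tolist())
a=[cv2.imread(f'pics/{n}0.png') for n in('top','scene')]
for n,i in zip('ts',a): cv2.imwrite(f'pics/{n}big.png',cv2.resize(i,(800,600),interpolation=cv2.INTER_CUBIC))
E
```

```text
top 44.01801860242534 255.09843732803287 188.13449341319935 [[-0.022, -0.985, 0.169, 0.335], [-1.0, 0.019, -0.016, -0.071], [0.013, -0.169, -0.985, 1.073], [0.0, 0.0, 0.0, 1.0]]
scene 48.0475558552973 255.55287927167444 190.04438028153373 [[0.883, -0.321, 0.342, 0.117], [-0.469, -0.631, 0.618, -0.803], [0.017, -0.706, -0.708, 0.922], [0.0, 0.0, 0.0, 1.0]]
```

View pics/tbig.png

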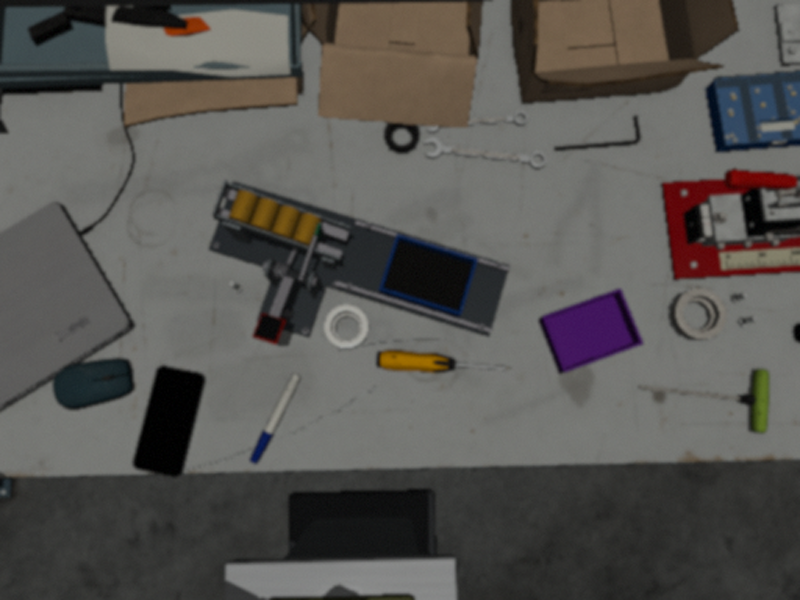

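View pics/sbig.png

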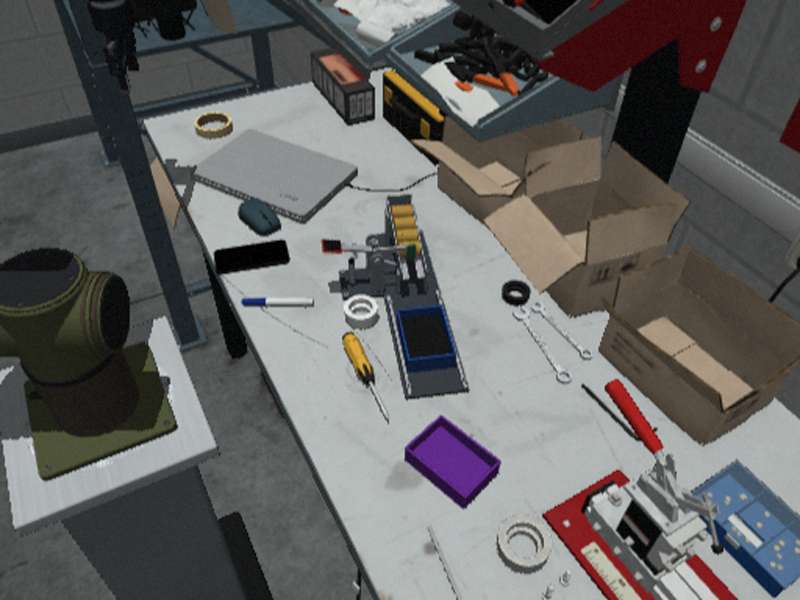

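The top view (800 px wide) shows the feeder from (230,183) to (500,330), with the red paddle at (269,328) and the four bushes at (243..307, 205..230).

There are two tray candidates. The blue-rimmed one at (428,275) lies in the lane, so it is the one meant. The purple one at (590,330) is the decoy. I'll confirm that in an enlarged crop.

```bash
python3 - <<'E'
from h import *
i=cv2.imread('pics/top0.png')[110:230,130:330]
cv2.imwrite('pics/c1.png',cv2.resize(cv2.convertScaleAbs(i,alpha=1.5),(800,480),interpolation=cv2.INTER_CUBIC))
E
```

```text
(no output)
```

View pics/c1.png

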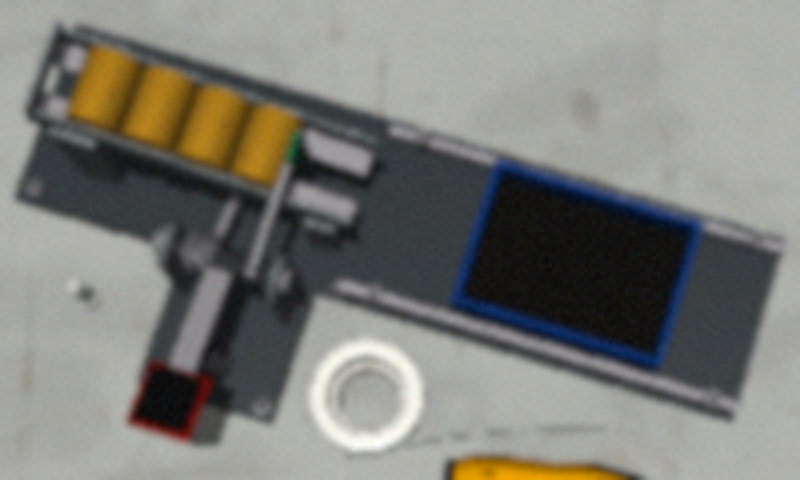

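The crop confirms the blue tray in the lane, with rim corners at (498,163), (698,223), (658,365) and (455,303). The paddle is at (170,401), and the cup at (365,395) is close to it. Next I fit the feeder frame.

```bash
cat > fit.py <<'E'
from h import *
c=imaging.camera_params('top'); f=192/np.tan(np.radians(c['fovy'])/2); M=c['cam_to_world']
def onz(x,y,z):
    u,v=130+(x+.5)/4-.5,110+(y+.5)/4-.5
    r=M[:3,:3]@[(u-c['cx'])/f,(v-c['cy'])/f,1]; t=(z-M[2,3])/r[2]; return (M[:3,3]+t*r)[:2]
P=[(785,240,.008,.055,-.235),(733,418,.008,-.055,-.235),(16,200,.008,-.055,.195),(272,421,.008,-.134,.013),(170,401,.110,-.145,.053)]
W=np.array([onz(*p[:3]) for p in P]); F=np.array([p[3:] for p in P])
def kab(F,W):
    a,b=F.mean(0),W.mean(0); U,_,V=np.linalg.svd((F-a).T@(W-b)); R=(U@V).T
    if np.linalg.det(R)<0: R=(U@np.diag([1,-1])@V).T
    return R,b-R@a
R,t=kab(F,W)
inv=lambda w:(np.asarray(w)-t)@R
E
python3 - <<'E'
from fit import *
print('yaw',np.degrees(np.arctan2(R[1,0],R[0,0])),t); print('res mm',np.round(1e3*(W-(F@R.T+t)),1).tolist())
T=[onz(x,y,.042) for x,y in[(498,163),(698,223),(658,365),(455,303)]]
print('tray corners F',np.round(1e3*inv(T),1).tolist())
print('cup F',1e3*inv(onz(365,395,.03)))
for n,p in dict(paddle=(-.145,.053),outer=(0,-.28),home=(0,-.114)).items(): print(n,R@p+t)
d=np.load('pics/top0.npy'); print('paddle depth',world('top',d,172,210))
print(status.get_obs()['clock'])
E
```

```text
yaw -18.378049062998326 [ 0.58041042 -0.0130331 ]
res mm [[-1.2, 1.1], [1.2, 0.6], [-0.5, -1.5], [1.6, 0.1], [-1.1, -0.3]]
tray corners F [[39.6, -66.0], [39.9, -182.2], [-43.2, -183.4], [-43.3, -66.7]]
cup F [-105.31431821  -33.88238803]
paddle [0.45951601 0.08298013]
outer [ 0.49213049 -0.27875222]
home [ 0.54446788 -0.12121874]
paddle depth [0.45798302 0.08276091 0.11109065]
0.1
```

```bash
cat >> fit.py <<'E'
ey=R@[0,1]
def ori(s):
    x=np.array([*(s*ey),0]); z=np.array([0,0,-1.]); return np.column_stack([x,np.cross(z,x),z])
def fw(x,y,z): return np.array([*(R@[x,y]+t),z])
S=min((1,-1),key=lambda s:(lambda q:9 if q is None else abs(q[5]-status.get_obs()['joint_positions'][5]))(env.ik(fw(-.145,.053,.18),ori(s))))
O=ori(S)
E
python3 - <<'E'
from fit import *
print(S,env.ik(fw(0,-.225,.23),O))
claw.command_gripper(0.0)
env.move_ptp(fw(-.001,-.228,.23),O)
env.move_straight(fw(-.001,-.228,.026),velocity=.12)
o=status.get_obs();print(o['clock'],o['ee_pos'],o['force'])
r=env.move_straight(fw(-.001,-.105,.026),velocity=.035,until_force=10)
o=status.get_obs();print(r,o['clock'],1e3*inv(o['ee_pos'][:2]),o['ee_pos'][2],o['force'],O)
p,d=snap('top','top1'); cv2.imwrite('pics/c2.png',cv2.resize(cv2.convertScaleAbs(p[110:230,130:330],alpha=1.5),(800,480),interpolation=cv2.INTER_CUBIC))
p,d=snap('scene','sc1'); cv2.imwrite('pics/s2.png',cv2.resize(p[110:270,190:340],(750,800)[:1]+(600,) if 0 else (562,600),interpolation=cv2.INTER_CUBIC))
E
```

```text
1 [-5.14709788e-01 -7.96017465e-02  1.85936940e+00 -4.44089210e-16
  1.36182500e+00 -1.76474865e+00]
5.775 [ 0.50817407 -0.22944037  0.02686332] [-0.47418346 -0.00906258 -0.10663261]
True 8.3417 [  -0.86666485 -125.86316717] 0.025913391081671254 [ 0.1146113  -2.97269117  3.27542786] [[ 0.31528548  0.94899687  0.        ]
 [ 0.94899687 -0.31528548  0.        ]
 [ 0.          0.         -1.        ]]
```

View pics/s2.png

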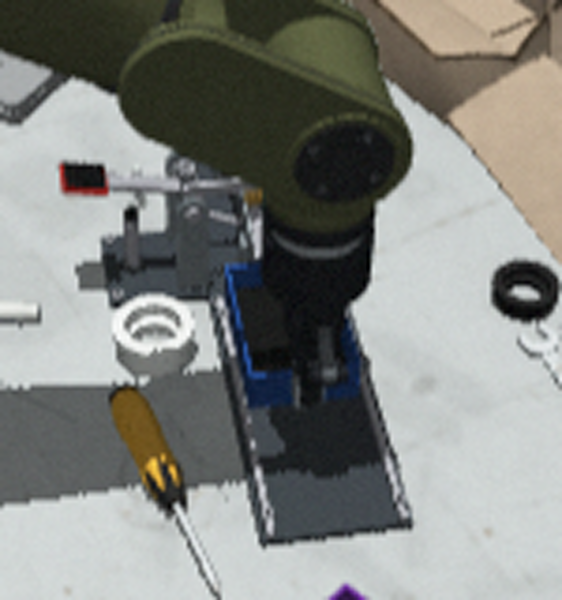

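The fingers are against the tray's outer end wall, and the TCP stopped at y -126, which is about right for the docked position. I'll press again to confirm, then back off and look.

```bash
python3 - <<'E'
from fit import *
r=env.move_straight(fw(-.001,-.110,.026),velocity=.03,until_force=15)
o=status.get_obs();print(r,1e3*inv(o['ee_pos'][:2]),o['force'])
env.move_straight(fw(-.001,-.16,.026),velocity=.08)
env.move_straight(fw(-.001,-.16,.23),velocity=.2)
env.move_ptp(fw(-.145,.053,.21),O)
env.move_straight(fw(-.145,.053,.125),velocity=.12)
o=status.get_obs();print(o['clock'],1e3*inv(o['ee_pos'][:2]),o['force'])
p,d=snap('top','top2'); a=cv2.resize(cv2.convertScaleAbs(p[110:230,130:330],alpha=1.5),(800,480),interpolation=cv2.INTER_CUBIC)
cv2.imwrite('pics/c3.png',a)
p,d=snap('scene','sc2'); cv2.imwrite('pics/s3.png',cv2.resize(p[110:270,190:340],(562,600),interpolation=cv2.INTER_CUBIC))
E
```

```text
True [  -1.03498138 -125.94864487] [-0.26457747 -3.45190167  1.76979037]
12.325 [-144.29792197   53.09485998] [-0.09089211  0.36790708  0.27190136]
```

View pics/c3.png

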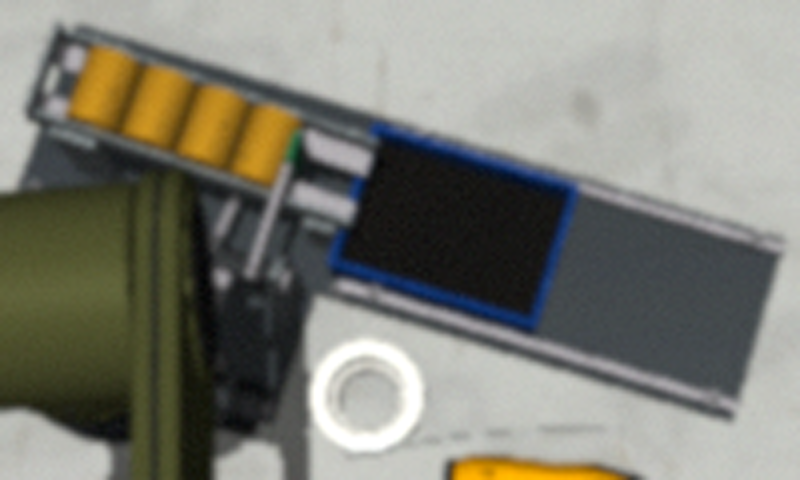

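View pics/s3.png

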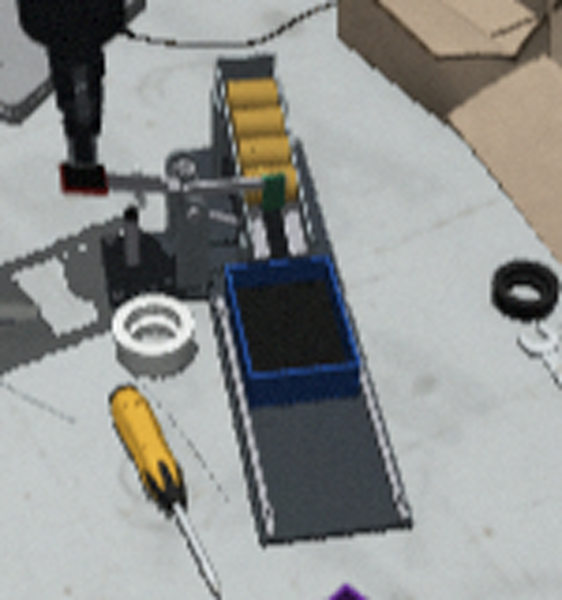

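The tray is docked with its inner wall at the legs: a 15 N push moved it less than 0.1 mm. The fingertip is over the paddle, so I'll make press 1.

```bash
cat > press.py <<'E'
from fit import *
import sys
k=sys.argv[1]
print('tray outer F',[np.round(1e3*inv(onz(x,y,.042)),1) for x,y in[(575,187),(538,327)]])
r=env.move_straight(fw(-.145,.053,.062),velocity=.04,until_force=14)
o=status.get_obs();print(r,o['clock'],o['ee_pos'],1e3*inv(o['ee_pos'][:2]),o['force'])
env.hold(.6)
o=status.get_obs();print(o['ee_pos'][2],o['force'])
snap('scene','dn'+k)
env.move_straight(fw(-.145,.053,.130),velocity=.08)
env.hold(.8)
o=status.get_obs();print(o['clock'],o['force'])
p,d=snap('scene','up'+k)
q=cv2.imread(f'pics/dn{k}.png')
cv2.imwrite(f'pics/p{k}.png',cv2.resize(np.hstack([q[120:225,200:300],p[120:225,200:300]]),(800,420),interpolation=cv2.INTER_CUBIC))
E
python3 press.py 1
```

```text
tray outer F [array([  39.2, -111. ]), array([ -42.5, -114.3])]
True 13.5917 [0.4601934  0.08294334 0.07537173] [-144.34555365   53.17866252] [-4.31906922 -0.74385604  8.23605473]
0.07534894303717522 [-4.35732998 -0.17490319 10.04737477]
15.8833 [-0.25178934 -0.01586494  0.71799379]
```

View pics/p1.png

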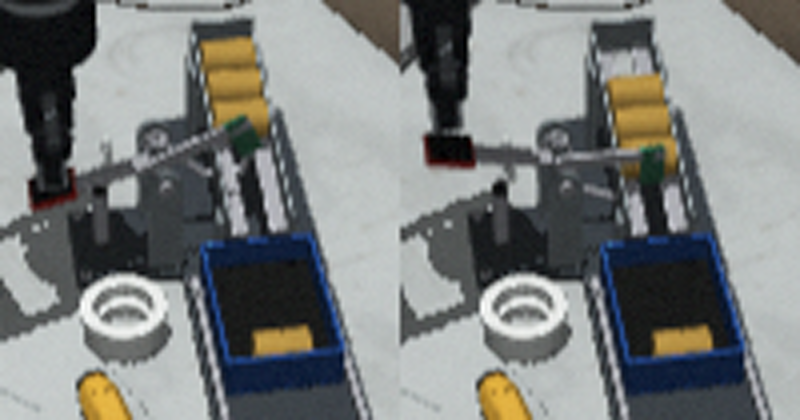

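Press 1 worked. One bush is in the tray at right-panel (682,340), the gate is closed with three bushes behind it, and the paddle is back up. The lever was at its stop, with the TCP at z 0.0754 and the force still rising. Now press 2.

```bash
python3 press.py 2
```

```text
tray outer F [array([  39.2, -111. ]), array([ -42.5, -114.3])]
True 17.2 [0.46021527 0.08292723 0.07540515] [-144.31972523   53.17026169] [-4.45517636 -0.86560795  7.96706205]
0.07536985113140032 [-4.22006659  0.62234638  8.59050018]
19.4917 [ 0.74425548 -1.34764517  1.33687218]
```

View pics/p2.png

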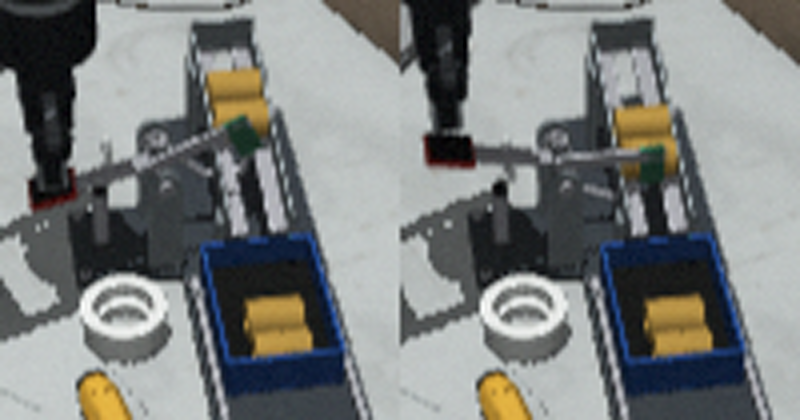

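Two bushes lie in the tray, two wait behind the closed gate, and the paddle is up. I'll retract clear, do a final check and hand in.

```bash
python3 - <<'E'
from fit import *
env.move_straight(fw(-.145,.053,.23),velocity=.15)
env.hold(.3)
p,d=snap('top','fin')
q=cv2.imread('pics/top2.png')
# change of tray/cup/screwdriver region between docking and now
df=cv2.absdiff(p,q).max(2)
print('changed px: lane-end edge strip',(df[150:200,262:290]>60).sum(),'cup',(df[192:225,206:238]>60).sum(),'driver',(df[222:240,240:330]>60).sum(),status.get_obs()['clock'])
cv2.imwrite('pics/f.png',cv2.resize(cv2.convertScaleAbs(p[110:250,130:330],alpha=1.5),(800,560),interpolation=cv2.INTER_CUBIC))
env.hand_in()
E
```

```text
changed px: lane-end edge strip 100 cup 0 driver 0 20.7083
the job is handed in; nothing more can be done
```

View pics/f.png

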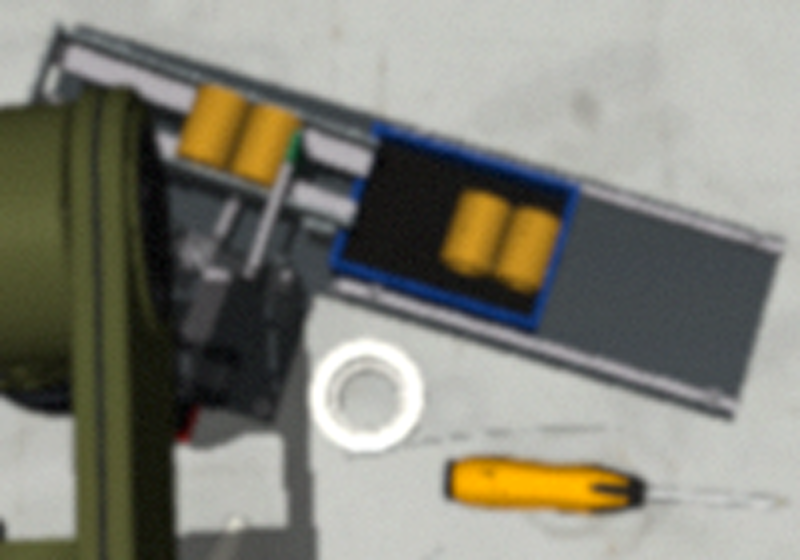

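The job is done and handed in at 20.7 s, well under the 51 s limit. I pushed the blue tray up against the legs with closed fingertips, then pressed the red paddle fully down twice, letting it come all the way up each time.

- **Tray:** a second push of 15 N moved it less than 0.1 mm. Its outer wall measured at y -111 to -114 mm against a nominal -114, within my measuring error. In the final picture its corners are where they were after docking.
- **Bushes:** the final picture shows two in the tray and two waiting behind the closed gate, and the robot is clear of everything.
- **Bystanders:** the cup and screwdriver showed no image change between docking and hand-in.
- **Not checked:** I never measured the bolt. The arm hides its spot in the last picture, but no motion went near it below 0.2 m.
- **A check that flagged something:** my tray-edge comparison counted 100 changed pixels. They look like the bushes now in the tray rather than movement of the tray, since the wall corners match.

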